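Clamp the re-glued salt box with the ratchet clamp

ROBOT

A 6-joint arm with a two-finger parallel gripper is mounted at the origin on a cart in front of the work surface, level with it; the furniture and walls round the work are solid. World frame = base frame: x ahead of the robot, y to its left, z up, the work surface at z = 0. Lengths are in m, angles in degrees, forces in N, time in s.
With the tool pointing down it reaches from about 0.375 to 0.75 m from the base axis. Payload 9 kg.
Tool frame: the origin (TCP) lies at the very end of the fingers, on their centre line; the grasp point (between the pads) lies 19 mm behind it; z points along the fingers, y is the line along which they close (so a half turn about z gives the same grasp; the last joint's range is limited). The gripper opens to 85 mm and grips with 20 to 120 N. Pads are 22 mm wide; open, the fingers measure 114 mm over their backs; the gripper's body (76 mm by 85 mm) begins 54 mm behind the grasp point. The pads swing forward as they close: fully open they stand 13 mm farther back than shut.
Start: joints at [63.73, 5.964, 5.575, 89.605, 0, 77.527], TCP at [0.143, 0.583, 0.231] pointing down, gripper open.
Joint ranges: [-171.21, 171.21], [-48.23, 106.86], [-62.78, 66.21], [-105.2, 120.99], [-86.42, 89.51], [-180, 180]. Speed limits (degrees/s): [127.2, 127.2, 147.25, 180, 180, 180].

INTERFACE

Orientations are given as [roll, pitch, yaw] about the fixed x, y, z axes, in that order (R = Rz(yaw) Ry(pitch) Rx(roll)).
In Python, from cell import ctrl gives the robot as it stands. The module is installed in compiled form; this text tells all that it offers.
- The arm moves only by the tool move_arm, never from a script. Its argument "series" is a list of rows, each a list of 7 numbers: the opening, from 0 (shut) to 1 (fully open), then the shift along the tool's x, y, z in m, then the turn, a rotation vector about the tool's x, y, z in rad. A call has 1 to 10 rows; each row is the pose to reach, as a shift and turn from the pose commanded when the call began, along the tool's axes at that moment; what a row does not reach only later rows make up. A row lasts 1/8 s, in which the tool goes at most 62.5 mm and 10.7 degrees, less where a joint would pass 70% of its speed; a pose out of reach is approached as far as the arm can. A call with a gripper value outside its range is refused whole. The fingers move at their own pace and stop on an object; the grip force is fixed at half the most. Time passes only in rows, so rows that repeat a pose let the fingers close. It gives the time, the measured TCP pose, the force, the opening and the grip force at its end, in the units of the state.
- ctrl.get_state(): the state, without advancing time (a new reading comes with each control period).
- ctrl.read_camera(name): name is "scene" or "side" or "wrist"; returns a dict with "frame" (384x512x3 uint8, blue, green, red), "camera_matrix" (3x3 intrinsics, pixels), "k1" (the pictures are not rectified: a ray, as slopes to the right and down, at radius r is drawn at 1 + k1 r^2 times it, then the intrinsics apply), "pose" (4x4, takes a point from camera to world coordinates). Camera axes: x right, y down, z forward; pixel columns grow to the right and rows downward; lengths in m; the calibration is good to about 2 mm. A picture is of the moment at which its call begins. There is no depth.
- ctrl.job_done(): hands the job in; it is judged then, once.
The state is a dict: "t": time; "joints": joint angles; "qvel": joint speeds; "joint_torque": joint torques, N m; "tcp_pos": TCP position; "eef_rot": TCP orientation; "force": force on the tool from outside, world axes, zero at the start; "torque": the same for the moment, N m; "gripper_width": finger opening in m; "finger_force": force on a finger pad.
Only numpy, scipy, OpenCV 4.12 (cv2) and the standard library are available. Lean on these libraries where they do the work, as an engineer would, in place of code of your own. Each camera call takes 0.05 s, during which the arm holds its last target. There are 200 camera calls.

TASK

The little wooden salt box has just been re-glued. Stand it upright on the board of the ratchet clamp, squarely between the round sprung pad and the fixed steel stop plate, and let go of it; then pump the clamp's trigger until the pad presses the box against the stop plate and is pushed about half way in on its spring, never close to all the way, because that crushes the box. The rod slips back if the trigger is let go, so finish while still holding the trigger squeezed; work the rod only with the trigger, and leave the jam jar, the tin and the spice jar alone.

Things in the scene. Friction and masses are not known exactly. Their poses are not given: they have to be found in the camera images.
- salt_box: Loose closed pale wooden box, 60 mm (x) x 50 mm (y) x 55 mm high, fixed knob 18 mm wide, 14 mm high on top; about 0.16 kg. Origin: centre of its underside, z up. Starts left of the clamp, its x axis within 0.5 rad of world y. Its x faces (60 mm apart) go against pad and stop plate, either way round; lift it by its y faces (50 mm apart).
- clamp: Ratchet clamp, caulk-gun style, fixed. Origin: under its middle, on the worktop; x is the way the rod advances, from trigger to stop plate (roughly world +y), z up. Wooden board x -190 to 180 mm, 90 mm wide, top at z 14 mm. Stop plate 70 mm wide, top at z 74 mm, face at x 150 mm. Black housing x -85 to -35 mm, 48 mm wide, top at z 78 mm. Trigger pivot at x -135, z 25 mm. The box goes at y 0.
- stop_face (a point): Centre of the part of the stop plate's face that the box is pressed against: clamp x = 150 mm, y = 0, z = 42 mm.
- plunger: Steel ratchet rod, 12 mm square, axis at z 42 mm, with a 30 mm spring cup at its front. Origin: on the axis at the cup's front; axes like the clamp's. Starts at clamp x 0 to 20 mm, runs to 95 mm. The trigger drives it forward 62.5 mm per rad (20 mm a full stroke); when the trigger returns it stays, held by only 2.5 N of friction, so a harder pad spring pushes it back. Not to be pushed by hand.
- pad_face (a point): Centre of the front face of the round pad (40 mm across) that presses the box; with its spring free it lies 25 mm ahead of the plunger's origin, 105 to 125 mm from the stop face at the start.
- pad (a joint): How far the pad is pushed in on its spring, in m: 0 free, 0.016 all the way in. Spring 800 N/m with 0.8 N preload. Half way is 0.008.
- trigger_angle (a joint): Trigger angle in rad: 0 released (leaning 0.16 rad back, away from the stop plate), 0.32 fully squeezed (leaning 0.16 rad forward). A spring returns it to 0 when let go. At the grip point it takes 2.2 to 4.4 N for this spring, about 2 N for the rod's friction and 0.7 of the pad's force.
- trigger: The clamp's trigger: a steel fork with a black upright handle bar at its top. Origin: its pivot (clamp x -135, z 25 mm); axes like the clamp's, leaning with the trigger; its z runs up along the handle.
- trigger_grip (a point): Black upright bar at the trigger's top, 16 mm along clamp x, 22 mm along clamp y, 48 mm tall. This is its grip point, 90 mm from the pivot, 114 mm above the worktop; the bar reaches 13 mm above and 35 mm below it. Swings 29 mm towards the stop plate in a full stroke. Push it from behind with shut fingers, or pinch it.
- jam_jar: Bystander: jam jar with black lid, 70 mm across, 101 mm tall, behind the salt box. Origin: centre of its underside.
- fish_tin: Bystander: low flat tin, 86 mm across, 40 mm tall, right of the clamp. Origin: centre of its underside.
- spice_jar: Bystander: spice jar, 43 mm across, 100 mm tall, far left. Origin: centre of its underside.
Not all that is in view belongs to the job. What is shaped like the salt_box but blue or green is not meant.

How it is judged (in metres and radians):
On the way, in this order (a step that is already met when the one before it is completed fails the run):
1. the salt box stands upright and square on the clamp's board between pad and stop plate, let go, the pad not yet pressing it (x of salt_box in the frame of clamp between 0.06 and 0.126 m and y of salt_box in the frame of clamp between -0.015 and 0.015 m and z of salt_box in the frame of clamp between 0.01 and 0.019 m and angle between salt_box's own z axis and vertical below 0.1 rad and angle between the x axis of salt_box and the x axis of clamp, either way round below 0.2 rad and contact force between the fingers and salt_box below 0.2 N and contact force between plunger and salt_box below 0.3 N), for 0.2 s.
2. the pad has been pumped up to the box and presses it (contact force between plunger and salt_box above 0.6 N and contact force between any of the fingers, the arm and trigger above 1 N), for 0.1 s.
At the end, for the whole second after the job is handed in: The robot still holds the trigger squeezed (over 0.03 rad, 2 N); the pad presses the box (over 3 N), pushed in 4.5 to 12 of 16 mm; the box stands untouched by the fingers, upright on the board, within 4 mm of the stop plate, 15 mm of the centre line and 0.1 rad of square (value of joint pad between 0.0045 and 0.012 m and contact force between plunger and salt_box above 3 N and x of salt_box in the frame of clamp between 0.116 and 0.124 m and y of salt_box in the frame of clamp between -0.015 and 0.015 m and z of salt_box in the frame of clamp between 0.01 and 0.019 m and angle between salt_box's own z axis and vertical below 0.1 rad and angle between the x axis of salt_box and the x axis of clamp, either way round below 0.1 rad and linear speed of salt_box below 0.02 m/s and contact force between the fingers and salt_box below 0.2 N and value of joint trigger_angle above 0.03 rad and contact force between any of the fingers, the arm and trigger above 2 N); the arm keeps its last pose, push and grip.
It fails at once if the pad is pushed in nearly all the way (over 14 mm): the box is crushed (value of joint pad above 0.014 m).
It fails at once if the rod or pad is pushed by the robot itself (contact force between any of the fingers, the arm and plunger above 3 N).
It fails at once if the jam jar is moved (distance of jam_jar from where it was at the start of the episode above 0.03 m).
It fails at once if the tin is moved (distance of fish_tin from where it was at the start of the episode above 0.03 m).
It fails at once if the spice jar is moved (distance of spice_jar from where it was at the start of the episode above 0.03 m).
It also fails if it takes over 54 s, if anything falls off the work surface, if the arm or the gripper's body presses on something with over 40 N, if the wrist force passes 120 N, or if a joint passes its speed limit or range.

## Working session

There is one attempt and no reset: what is moved stays moved. The work goes in short steps, Python scripts to look and compute and a tool call to move; the robot and the scene stay as the last step left them, time stands still between calls to the robot, and variables do not carry over. Pictures are saved under pics/ and viewed, at most 13 in all, crops included, and the job is handed in when it is done.

Besides the shell and the picture viewer there is one more tool, called after "Emit:" in YAML: its name, and indented under it one key for each argument. move_arm: Moves the arm, as the interface text tells. Its arguments: {"type":"object","properties":{"series":{"type":"array"}},"required":["series"]}

```bash
mkdir -p pics; cat > h.py <<'E'
import numpy as np, cv2
from scipy.spatial.transform import Rotation as R
from cell import ctrl
def snap(n,f):
    c=ctrl.read_camera(n); cv2.imwrite('pics/'+f,c['frame'])
    np.savez('pics/'+f+'.npz',K=c['camera_matrix'],k1=c['k1'],T=c['pose']); return c
def load(f):
    d=np.load('pics/'+f+'.npz'); return d['K'],float(d['k1']),d['T']
def ray(f,u,v):
    K,k1,T=load(f); x=np.linalg.solve(K,[u,v,1.])[:2]; s=x.copy()
    for _ in range(20): s=x/(1+k1*(s@s))
    return T[:3,3],T[:3,:3]@np.array([s[0],s[1],1])
def onz(f,u,v,z):
    o,d=ray(f,u,v); return o+d*(z-o[2])/d[2]
def proj(f,p):
    K,k1,T=load(f); q=np.linalg.inv(T)@np.append(p,1); s=q[:2]/q[2]; s=s*(1+k1*(s@s)); return (K@np.append(s,1))[:2]
def tool(target,yaw=None):
    """shift/turn in present tool axes to reach target (world)"""
    s=ctrl.get_state(); M=R.from_euler('xyz',s['eef_rot'],degrees=True)
    return M.inv().apply(np.array(target)-s['tcp_pos'])
E
python3 - <<'E'
from h import *
a=snap('scene','s0.png');b=snap('side','d0.png');c=snap('wrist','w0.png')
print(ctrl.get_state())
for n in 's0','d0':
    im=cv2.imread(f'pics/{n}.png'); cv2.imwrite(f'pics/{n}b.png',cv2.resize(im,(800,600),interpolation=cv2.INTER_CUBIC))
for x in(a,b,c): print(x['camera_matrix'],x['k1'],x['pose'].round(3))
E
```

```text
{'t': 0.15, 'joints': array([ 6.37298695e+01,  5.99245912e+00,  5.53782584e+00,  8.96045950e+01,
       -4.74335774e-04,  7.75281922e+01]), 'qvel': array([ 0.05502492, -0.14449304,  0.1637878 , -0.07805006, -0.04139519,
       -0.12352725]), 'joint_torque': array([ 3.60000755e-03, -5.57358098e+01,  5.04007816e+01,  1.25778088e-02,
       -2.08683059e-04,  1.03482569e-05]), 'tcp_pos': array([0.14296696, 0.58245873, 0.23068868]), 'eef_rot': array([-1.79942067e+02, -1.23277370e-02,  1.66201671e+02]), 'force': array([ 0.02694843, -0.08238707, -0.61400021]), 'torque': array([-1.54874701e-02,  3.13778984e-02, -5.82148953e-05]), 'finger_force': 0.0, 'gripper_width': 0.08542080135166064}
[[462.34360395   0.         258.91284056]
 [  0.         462.34360395 195.76404696]
 [  0.           0.           1.        ]] -0.010816069985130964 [[ 0.908 -0.282  0.31  -0.118]
 [-0.419 -0.595  0.686 -1.267]
 [-0.009 -0.753 -0.658  1.383]
 [ 0.     0.     0.     1.   ]]
[[353.71119912   0.         258.71104947]
 [  0.         353.71119912 193.43656773]
 [  0.           0.           1.        ]] -0.0481022758118484 [[ 0.847 -0.257  0.465 -0.043]
 [-0.531 -0.405  0.744 -0.834]
 [-0.003 -0.877 -0.48   0.679]
 [ 0.     0.     0.     1.   ]]
[[303.31788174   0.         256.74353525]
 [  0.         303.31788174 196.05000873]
 [  0.           0.           1.        ]] 0.02542694243624343 [[ 0.239  0.934  0.267  0.074]
 [ 0.971 -0.23  -0.068  0.6  ]
 [-0.002  0.275 -0.961  0.372]
 [ 0.     0.     0.     1.   ]]
```

View pics/s0b.png

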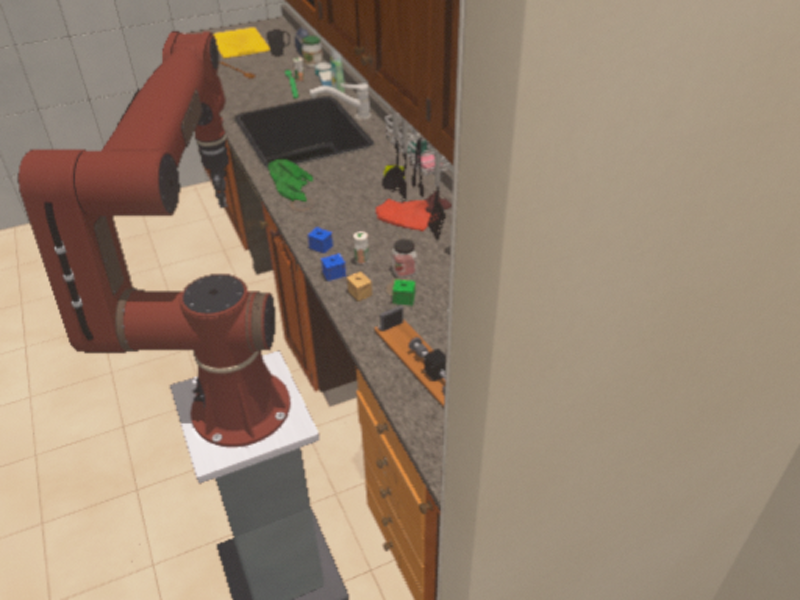

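View pics/d0b.png

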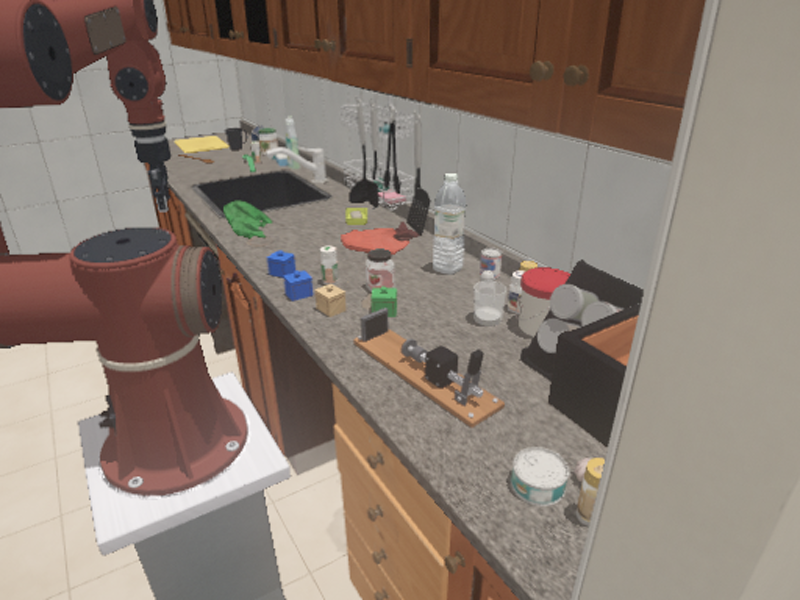

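View pics/w0.png

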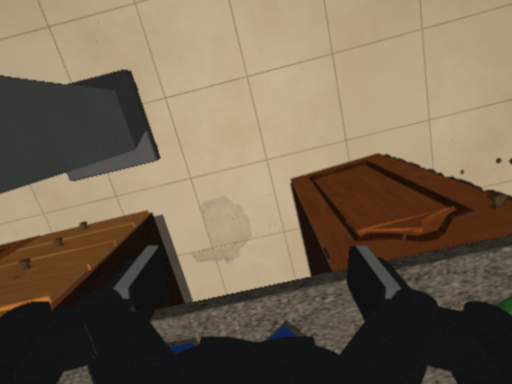

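Scene and side show the box (side, 800-wide: about (330,300)), the clamp with its stop plate at (374,323) and trigger at (472,375), and the blue and green decoys. The wrist view shows floor and the counter edge. Next I'll enlarge the side view.

```bash
python3 - <<'E'
from h import *
im=cv2.imread('pics/d0.png')[150:275,165:330]; cv2.imwrite('pics/d0c.png',cv2.resize(im,None,fx=4.8,fy=4.8,interpolation=cv2.INTER_CUBIC))
E
```

```text
(no output)
```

View pics/d0c.png

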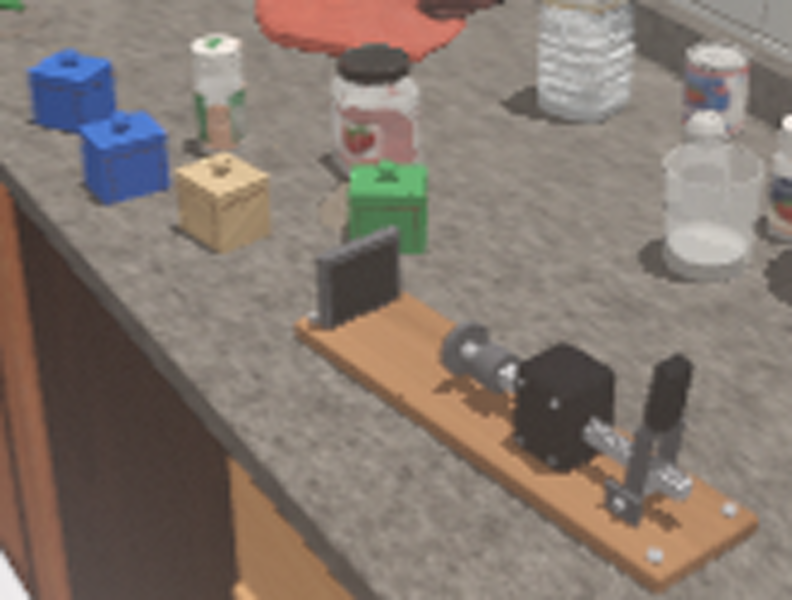

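```bash
cat >> h.py <<'E'
from scipy.optimize import least_squares
def fit(f,pts,px,g):
    pts=np.array(pts,float);px=np.array(px,float)
    def w(p): return R.from_euler('z',p[2]).apply(pts)+[p[0],p[1],0]
    r=least_squares(lambda p:(np.array([proj(f,q) for q in w(p)])-px).ravel(),g,x_scale=[.1,.1,.3])
    return r.x,r.fun.reshape(-1,2)
E
python3 - <<'E'
from h import *
c=lambda L:[((u+.5)/4.8-.5+165,(v+.5)/4.8-.5+150) for u,v in L]
# clamp: corners of board top, stop plate top
x,e=fit('d0.png',[[.18,.045,.014],[-.19,.045,.014],[-.19,-.045,.014],[.15,-.035,.074]],c([(298,322),(658,578),(757,515),(399,235)]),[.5,0,1.57]);print(x.round(4),np.degrees(x[2]),e.round(1))
b=.055
for X,Y in((.03,.025),(.025,.03)):
  x,e=fit('d0.png',[[-X,Y,b],[-X,-Y,b],[X,-Y,b],[X,Y,b],[-X,-Y,0]],c([(177,178),(222,204),(269,182),(226,154),(222,250)]),[.5,.3,0.]);print(x.round(4),np.degrees(x[2]),e.round(1))
for n,u,v,z in(('jam',375,62,.101),('spice',217,45,.1)): print(n,onz('d0.png',*c([(u,v)])[0],z))
print('green', onz('d0.png',*c([(388,183)])[0],.055), 'blue',onz('d0.png',*c([(122,130)])[0],.055))
print('counter edge',onz('d0.png',*c([(230,455)])[0],0))
E
```

```text
[ 0.4822 -0.0549  1.7063] 97.76621157865304 [[-1.3 -0.4]
 [-0.1  0.4]
 [ 0.7  0.3]
 [ 0.6 -1.2]]
[0.4377 0.2782 0.3289] 18.84315763106614 [[-0.6  0.6]
 [-0.8 -0.9]
 [ 0.7 -2.1]
 [ 0.5  0. ]
 [ 0.2  2.2]]
[0.4372 0.2783 0.1878] 10.76121861781897 [[-0.4 -0.9]
 [-0.5 -0.9]
 [ 0.4 -0.6]
 [-0.   0. ]
 [ 0.5  2.2]]
jam [0.60036509 0.31724859 0.101     ]
spice [0.50428612 0.42478258 0.1       ]
green [0.5424191  0.19783197 0.055     ] blue [0.40175185 0.40060528 0.055     ]
counter edge [0.31172054 0.01144103 0.        ]
```

Emit:
move_arm:
  series:
    - [1,-0.047,-0.038,0.001,0,0,0.143]
    - [1,-0.095,-0.075,0.003,0,0,0.285]
    - [1,-0.142,-0.113,0.004,0,0,0.428]
    - [1,-0.19,-0.15,0.005,0,0,0.57]
    - [1,-0.237,-0.188,0.007,0,0,0.713]
    - [1,-0.285,-0.226,0.008,0,0,0.856]
    - [1,-0.332,-0.263,0.01,0,0,0.998]
    - [1,-0.38,-0.301,0.011,0,0,1.141]
    - [1,-0.38,-0.301,0.011,0,0,1.141]

```text
t: 1.27
tcp_pos: [0.4421, 0.1965, 0.2197]
eef_rot: [-180.0, 0.0, 100.4]
force: [-1.2, 0.2, 0.1]
gripper_width: 0.0858
finger_force: 0.0
```

```bash
python3 - <<'E'
from h import *
snap('wrist','w1.png'); s=ctrl.get_state(); print(s['t'],s['tcp_pos'],s['eef_rot'],s['joints'])
print(load('w1.png')[2].round(3))
im=cv2.imread('pics/w1.png'); cv2.imwrite('pics/w1b.png',cv2.resize(im,(800,600),interpolation=cv2.INTER_CUBIC))
E
```

```text
1.325 [0.44097947 0.19819559 0.21987528] [-1.79948928e+02 -1.10619988e-02  1.00622914e+02] [ 8.64625072e+00 -1.45723063e+01 -1.52153058e+01  8.94084234e+01
  9.29382262e-03  8.80233275e+01]
[[ 0.984  0.173  0.048  0.429]
 [ 0.18  -0.945 -0.273  0.266]
 [-0.002  0.277 -0.961  0.361]
 [ 0.     0.     0.     1.   ]]
```

View pics/w1b.png

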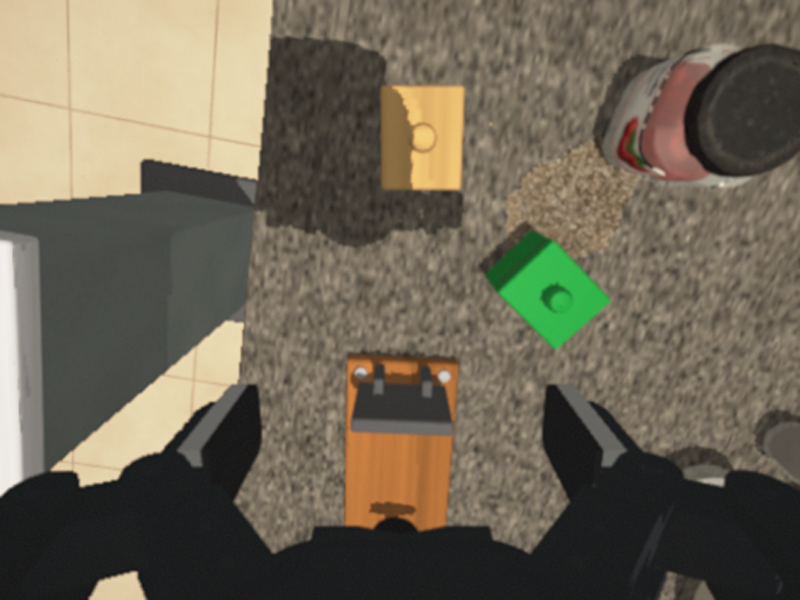

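The wrist view shows the box top at corners (381,86)–(463,190), the board end at (347,357)–(459,358), and the front top edge of the stop plate at (352,432)–(451,433).

```bash
python3 - <<'E'
from h import *
c=lambda L:[((u+.5)*.64-.5,(v+.5)*.64-.5) for u,v in L]
b=.055
x,e=fit('w1.png',[[.03,.025,b],[.03,-.025,b],[-.03,-.025,b],[-.03,.025,b]],c([(381,86),(464,86),(463,190),(381,190)]),[.44,.28,1.7]);print('box',x.round(4),np.degrees(x[2]),e.round(1).tolist())
x,e=fit('w1.png',[[.18,.045,.014],[.18,-.045,.014],[.15,.035,.074],[.15,-.035,.074],[.02,.045,.014]],c([(347,357),(459,358),(352,432),(451,433),(345,527)]),[.48,-.05,1.7]);print('clamp',x.round(4),np.degrees(x[2]),e.round(1).tolist())
def go(t,yaw):
    s=ctrl.get_state();M=R.from_euler('xyz',s['eef_rot'],degrees=True);N=R.from_euler('xyz',[180,0,yaw],degrees=True)
    print(M.inv().apply(np.array(t)-s['tcp_pos']).round(4),(M.inv()*N).as_rotvec().round(4))
E
```

```text
box [0.4373 0.2855 1.7556] 100.58857339200254 [[-0.4, -0.2], [0.7, -0.5], [-0.9, 0.2], [0.6, 0.5]]
clamp [ 0.4819 -0.0514  1.7237] 98.76297623055213 [[-1.0, -0.4], [0.5, 0.9], [-1.2, -0.6], [1.1, 0.4], [0.7, -0.1]]
```

Emit:
move_arm:
  series:
    - [1,0.043,0.006,0.04,0,0,0]
    - [1,0.0865,0.0125,0.08,0,0,0]
    - [1,0.0865,0.0125,0.1,0,0,0]
    - [1,0.0865,0.0125,0.14,0,0,0]
    - [1,0.0865,0.0125,0.175,0,0,0]
    - [1,0.0865,0.0125,0.205,0,0,0]
    - [1,0.0865,0.0125,0.205,0,0,0]
    - [0.2,0.0865,0.0125,0.205,0,0,0]
    - [0.2,0.0865,0.0125,0.205,0,0,0]
    - [0.2,0.0865,0.0125,0.205,0,0,0]

```text
t: 2.58
tcp_pos: [0.4378, 0.2876, 0.0173]
eef_rot: [179.8, -0.0, 100.8]
force: [0.4, 0.3, 5.4]
gripper_width: 0.0497
finger_force: 63.1
```

Emit:
move_arm:
  series:
    - [0.2,0,0,0,0,0,0]
    - [0.2,0,0,0,0,0,0]

```text
t: 2.82
tcp_pos: [0.4378, 0.2877, 0.0174]
eef_rot: [179.8, -0.0, 100.8]
force: [-0.7, 0.7, 6.4]
gripper_width: 0.0488
finger_force: 63.1
```

Emit:
move_arm:
  series:
    - [0.2,0,0,-0.03,0,0,0]
    - [0.2,0,0,-0.07,0,0,0]
    - [0.2,-0.02,0,-0.1,0,0,0]
    - [0.2,-0.06,-0.003,-0.1,0,0,0.01]
    - [0.2,-0.11,-0.006,-0.1,0,0,0.02]
    - [0.2,-0.16,-0.01,-0.1,0,0,0.03]
    - [0.2,-0.2,-0.012,-0.1,0,0,0.035]
    - [0.2,-0.227,-0.014,-0.1,0,0,0.035]
    - [0.2,-0.227,-0.014,-0.1,0,0,0.035]
    - [0.2,-0.227,-0.014,-0.1,0,0,0.035]

```text
t: 4.08
tcp_pos: [0.4653, 0.0618, 0.1156]
eef_rot: [180.0, -0.0, 98.8]
force: [-0.8, 0.9, -2.2]
gripper_width: 0.0492
finger_force: 62.9
```

```bash
python3 - <<'E'
from h import *
snap('wrist','w2.png'); snap('side','d2.png'); s=ctrl.get_state(); print(s['t'],s['tcp_pos'],s['eef_rot'],s['gripper_width'],s['finger_force'])
a=cv2.resize(cv2.imread('pics/w2.png')[184:384,128:392],None,fx=3,fy=3,interpolation=cv2.INTER_CUBIC); cv2.imwrite('pics/w2c.png',a)
E
```

```text
4.175 [0.46520884 0.06226657 0.11548186] [ 1.79985986e+02 -1.25556420e-02  9.88843602e+01] 0.04921705800099374 62.927870750427246
```

View pics/w2c.png

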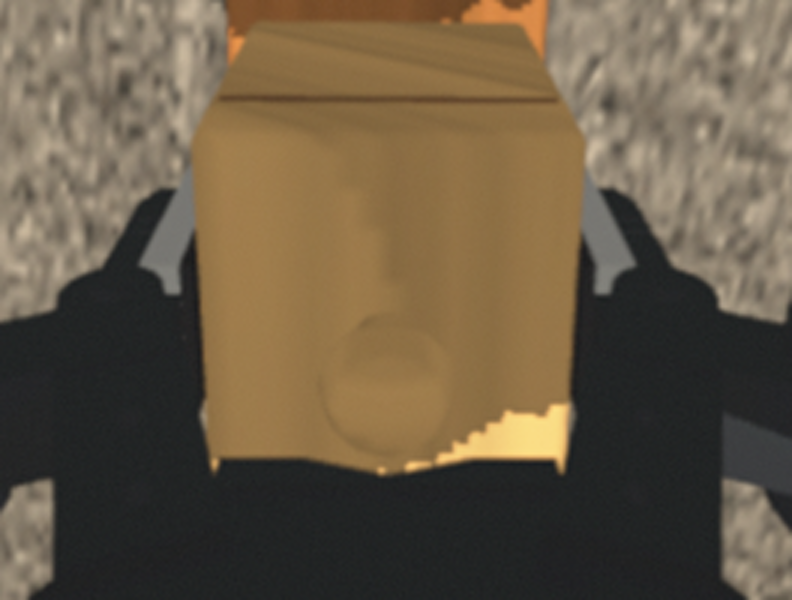

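The box sits square in the grip with its bottom front edge at crop y≈22. The stop plate lies above the crop, so I'll view that strip together with a side view.

```bash
python3 - <<'E'
from h import *
a=cv2.resize(cv2.imread('pics/w2.png')[110:210,160:360],None,fx=3,fy=3,interpolation=cv2.INTER_CUBIC)
b=cv2.resize(cv2.imread('pics/d2.png')[165:265,200:333],None,fx=3,fy=3,interpolation=cv2.INTER_CUBIC)
o=np.zeros((600,600,3),np.uint8);o[:300,:600]=a;o[300:,:399]=b;cv2.imwrite('pics/m2.png',o)
E
```

```text
(no output)
```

View pics/m2.png

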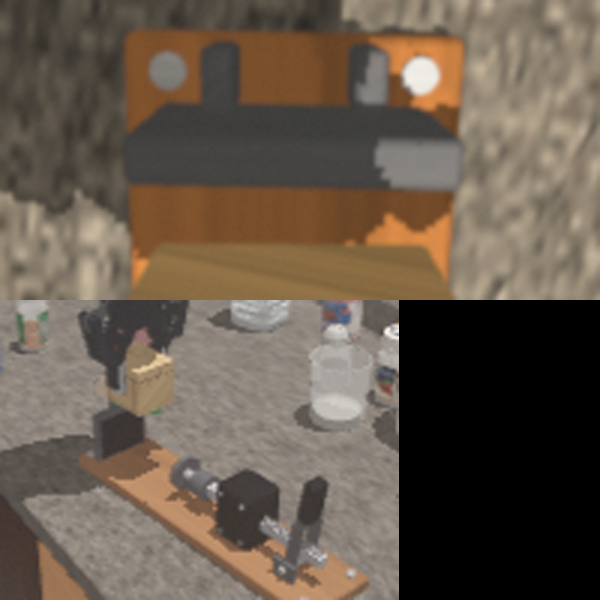

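The strip shows the front top edge of the stop plate at (127,186)–(462,186), the board end at (126,31)–(464,38), and the box's bottom front edge at (160,247)–(420,247). The side view shows the box held above the clamp just inside the stop.

```bash
python3 - <<'E'
from h import *
c=lambda L,ox,oy:[((u+.5)/3-.5+ox,(v+.5)/3-.5+oy) for u,v in L]
f='w2.png'
x,e=fit(f,[[.18,.045,.014],[.18,-.045,.014],[.15,.035,.074],[.15,-.035,.074]],c([(126,31),(464,38),(128,184),(461,188)],160,110),[.48,-.05,1.7]);print('clamp',x.round(4),np.degrees(x[2]),e.round(1).tolist())
for zb in(.095,.0985,.102):
  y,e=fit(f,[[.03,.025,zb],[.03,-.025,zb],[.03,.025,zb+.055],[.03,-.025,zb+.055]],c([(160,247),(418,247)],160,110)+c([(195,135),(584,135)],128,184),[.465,.06,1.7]);print('box',y.round(4),np.degrees(y[2]),e.round(1).tolist())
  d=R.from_euler('z',-x[2]).apply([*(y[:2]-x[:2]),0]);print('box in clamp',d.round(4),np.degrees(y[2]-x[2]))
E
```

```text
clamp [ 0.4804 -0.0545  1.7083] 97.87889485453336 [[-1.4, -1.4], [1.8, -1.9], [-1.5, 1.3], [1.2, 1.8]]
box [0.4648 0.0586 1.7243] 98.79710277890509 [[-1.2, -0.6], [3.0, -0.6], [-1.6, 0.6], [0.3, 0.6]]
box in clamp [ 1.141e-01 -1.000e-04  0.000e+00] 0.9182079243717346
box [0.4646 0.0598 1.7244] 98.79812985182947 [[-2.2, -1.1], [4.0, -1.1], [-3.8, 1.1], [2.5, 1.1]]
box in clamp [ 1.154e-01 -1.000e-04  0.000e+00] 0.9192349972961181
box [0.4645 0.061  1.7244] 98.79927978352386 [[-3.2, -1.6], [5.1, -1.7], [-6.1, 1.7], [4.9, 1.7]]
box in clamp [ 0.1166 -0.      0.    ] 0.9203849289905056
```

Emit:
move_arm:
  series:
    - [0.2,-0.003,0,0.02,0,0,0.012]
    - [0.2,-0.003,0,0.045,0,0,0.012]
    - [0.2,-0.003,0,0.065,0,0,0.012]
    - [0.2,-0.003,0,0.076,0,0,0.012]
    - [0.2,-0.003,0,0.08,0,0,0.012]
    - [0.2,-0.003,0,0.082,0,0,0.012]
    - [0.2,-0.003,0,0.083,0,0,0.012]
    - [0.2,-0.003,0,0.083,0,0,0.012]

```text
t: 5.18
tcp_pos: [0.466, 0.0585, 0.0327]
eef_rot: [180.0, 0.0, 98.1]
force: [0.8, 0.7, -2.0]
gripper_width: 0.049
finger_force: 62.9
```

Emit:
move_arm:
  series:
    - [0.2,0,0,0.001,0,0,0]
    - [0.2,0,0,0.001,0,0,0]
    - [0.2,0,0,0.001,0,0,0]

```text
t: 5.55
tcp_pos: [0.4658, 0.0585, 0.0314]
eef_rot: [180.0, -0.0, 98.1]
force: [-0.3, -1.0, -1.0]
gripper_width: 0.0491
finger_force: 63.0
```

Emit:
move_arm:
  series:
    - [0.85,0,0,0.0005,0,0,0]
    - [0.85,0,0,0.0005,0,0,0]
    - [0.85,0,0,0.0005,0,0,0]
    - [0.85,0,0,-0.02,0,0,0]
    - [0.85,0,0,-0.06,0,0,0]
    - [0.85,0,0,-0.11,0,0,0]
    - [0.85,0.0,0,-0.16,0,0,0]
    - [0.85,0.0,0,-0.16,0,0,0]

```text
t: 6.55
tcp_pos: [0.4679, 0.0582, 0.1956]
eef_rot: [179.6, 0.1, 98.1]
force: [0.7, -0.1, -0.2]
gripper_width: 0.0725
finger_force: 0.0
```

```bash
python3 - <<'E'
from h import *
snap('wrist','w3.png'); snap('side','d3.png'); s=ctrl.get_state(); print(s['t'],s['tcp_pos'],s['eef_rot'],s['force'])
a=cv2.resize(cv2.imread('pics/w3.png')[130:330,140:370],None,fx=2,fy=2,interpolation=cv2.INTER_CUBIC)
b=cv2.resize(cv2.imread('pics/d3.png')[180:275,200:333],None,fx=6,fy=6,interpolation=cv2.INTER_CUBIC)[:,:340*2]
b=cv2.resize(cv2.imread('pics/d3.png')[193:260,218:320],None,fx=3,fy=3,interpolation=cv2.INTER_CUBIC)
o=np.zeros((600,780,3),np.uint8);o[:400,:460]=a;o[:201,470:776]=b
b=cv2.resize(cv2.imread('pics/d3.png')[190:225,222:272],None,fx=6,fy=6,interpolation=cv2.INTER_CUBIC);o[205:415,470:770]=b
cv2.imwrite('pics/m3.png',o[:420])
E
```

```text
6.65 [0.46598356 0.05851571 0.19136574] [1.79957868e+02 7.21521438e-03 9.81378829e+01] [-0.37774135  0.30226848 -0.54279537]
```

View pics/m3.png

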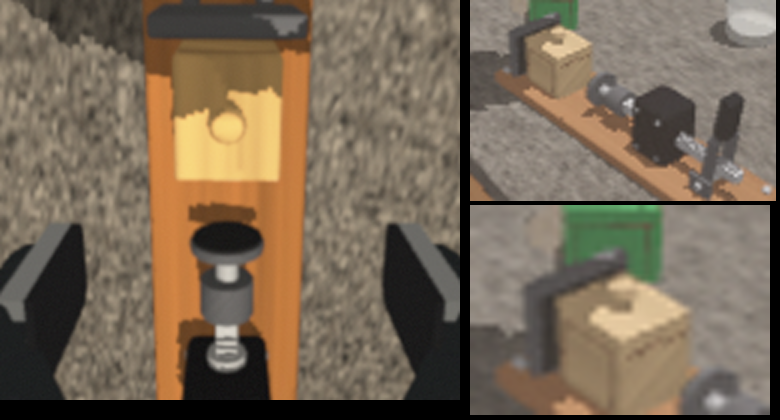

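The box stands upright and centred just short of the stop plate. In the wrist panel its rear top edge is at y≈180 and the plate's front edge at y≈37. The pad face's lower rim is at (227,222) and upper rim at about (227,256).

```bash
python3 - <<'E'
from h import *
c=lambda L,ox=140,oy=130:[((u+.5)/2-.5+ox,(v+.5)/2-.5+oy) for u,v in L]
f='w3.png'
x,e=fit(f,[[.15,.035,.074],[.15,-.035,.074],[0.022,.045,.014],[0.022,-.045,.014]],c([(148,37),(306,37),(156,330),(299,330)]),[.48,-.05,1.7]);print(x,np.degrees(x[2]),e.tolist())
x=np.array([.481,-.054,np.radians(98.1)]) 
T=lambda p:R.from_euler('z',-x[2]).apply(np.array(p)-[x[0],x[1],0]).round(4)
for n,u,v,z in(('plateL',148,37,.074),('plateR',306,37,.074),('boxBL',177,180,.069),('boxBR',281,180,.069),('boxFL',173,52,.069),('boxFR',282,52,.069),('padlo',227,222,.022),('padhi',227,256,.062),('boardL',156,330,.014),('boardR',299,330,.014)):
  print(n,T(onz(f,*c([(u,v)])[0],z)))
C=lambda p:R.from_euler('z',x[2]).apply(p)+[x[0],x[1],0]
print('grip bar', [C([-.135-.09*np.sin(.16-a),0,.025+.09*np.cos(.16-a)]).round(4) for a in(0,.32)])
E
```

```text
[ 0.48224262 -0.07083042  1.70911192] 97.92490001712322 [[-0.3540868890357558, 20.045675284701105], [0.2380925131362801, 20.197925003503343], [-2.179652036531621, -29.640389103449365], [2.2340717677900557, -29.649159595399055]]
plateL [0.1508 0.0347 0.074 ]
plateR [ 0.1507 -0.0335  0.074 ]
boxBL [0.0832 0.0244 0.069 ]
boxBR [ 0.0831 -0.0246  0.069 ]
boxFL [0.1436 0.0246 0.069 ]
boxFR [ 0.1435 -0.0237  0.069 ]
padlo [0.0402 0.0013 0.022 ]
padhi [0.0399 0.001  0.062 ]
boardL [-0.0349  0.0449  0.014 ]
boardR [-0.0352 -0.0424  0.014 ]
grip bar [array([ 0.502 , -0.2018,  0.1139]), array([ 0.498 , -0.1735,  0.1139])]
```

Emit:
move_arm:
  series:
    - [0,-0.05,0,0,0,0,0]
    - [0,-0.1,0,0,0,0,0]
    - [0,-0.15,0,0,0,0,0]
    - [0,-0.2,-0.001,0,0,0,0]
    - [0,-0.25,-0.001,0,0,0,0]
    - [0,-0.29,-0.001,0,0,0,0]
    - [0,-0.3085,-0.001,0,0,0,0]
    - [0,-0.3085,-0.001,0.04,0,0,0]
    - [0,-0.3085,-0.001,0.08,0,0,0]
    - [0,-0.3085,-0.001,0.093,0,0,0]

```text
t: 7.9
tcp_pos: [0.5067, -0.2449, 0.0948]
eef_rot: [-179.8, -0.2, 98.2]
force: [0.9, 0.2, -0.4]
gripper_width: 0.0002
finger_force: 0.0
```

Emit:
move_arm:
  series:
    - [0,0,0,0,0,0,0]
    - [0,0,0,0,0,0,0]

```text
t: 8.15
tcp_pos: [0.5092, -0.2474, 0.1]
eef_rot: [179.9, 0.1, 98.2]
force: [-1.1, 0.6, -0.3]
gripper_width: 0.0002
finger_force: 0.0
```

```bash
python3 - <<'E'
from h import *
snap('wrist','w4.png'); snap('side','d4.png'); s=ctrl.get_state(); print(s['t'],s['tcp_pos'],s['eef_rot'],s['force'],s['gripper_width'])
a=cv2.resize(cv2.imread('pics/w4.png'),(480,360),interpolation=cv2.INTER_CUBIC)
b=cv2.resize(cv2.imread('pics/d4.png')[185:265,215:325],None,fx=2.8,fy=2.8,interpolation=cv2.INTER_CUBIC)
o=np.zeros((360,790,3),np.uint8);o[:,:480]=a;o[:b.shape[0],482:482+b.shape[1]]=b
cv2.imwrite('pics/m4.png',o)
E
```

```text
8.25 [ 0.50924618 -0.24751566  0.10002366] [1.79897083e+02 9.97848369e-02 9.81467404e+01] [ 0.5866253  -0.29790586  0.07503981] -0.00042654181370254936
```

View pics/m4.png

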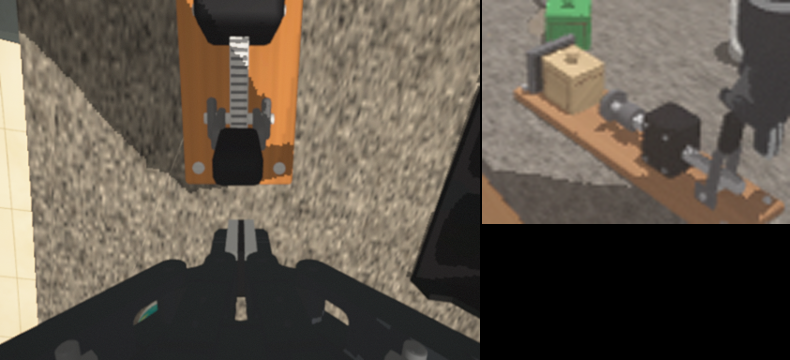

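The shut fingers stand centred behind the trigger bar and the box stands at the stop. I'll start pumping with feedback.

Emit:
move_arm:
  series:
    - [0,0.01,0,0,0,0,0]
    - [0,0.02,0,0,0,0,0]
    - [0,0.026,0,0,0,0,0]
    - [0,0.032,0,0,0,0,0]
    - [0,0.038,0,0,0,0,0]
    - [0,0.042,0,0,0,0,0]
    - [0,0.046,0,0,0,0,0]
    - [0,0.046,0,0,0,0,0]
    - [0,0.046,0,0,0,0,0]

```text
t: 9.38
tcp_pos: [0.5025, -0.2021, 0.0991]
eef_rot: [179.9, 0.1, 98.1]
force: [1.3, -5.2, 6.8]
gripper_width: 0.0002
finger_force: 3.1
```

Emit:
move_arm:
  series:
    - [0,0.003,0,0,0,0,0]
    - [0,0.005,0,0,0,0,0]
    - [0,0.005,0,0,0,0,0]
    - [0,0.005,0,0,0,0,0]

```text
t: 9.88
tcp_pos: [0.5018, -0.1972, 0.099]
eef_rot: [179.9, 0.1, 98.1]
force: [1.5, -6.6, 5.5]
gripper_width: -0.0
finger_force: 3.5
```

Emit:
move_arm:
  series:
    - [0,0.001,0,0,0,0,0]
    - [0,0.002,0,0,0,0,0]
    - [0,0.002,0,0,0,0,0]
    - [0,0.002,0,0,0,0,0]

```text
t: 10.38
tcp_pos: [0.5016, -0.1958, 0.099]
eef_rot: [179.9, 0.2, 98.1]
force: [1.6, -8.8, 4.1]
gripper_width: 0.0
finger_force: 4.7
```

Emit:
move_arm:
  series:
    - [0,0.001,0,0,0,0,0]
    - [0,0.002,0,0,0,0,0]
    - [0,0.002,0,0,0,0,0]

```text
t: 10.75
tcp_pos: [0.5015, -0.1955, 0.0992]
eef_rot: [179.9, 0.4, 98.0]
force: [2.8, -17.1, 0.6]
gripper_width: 0.0001
finger_force: 8.6
```

```bash
python3 - <<'E'
from h import *
snap('side','d5.png'); snap('wrist','w5.png'); s=ctrl.get_state(); print(s['t'],s['tcp_pos'],s['force'])
f='d5.png'; x=np.array([.481,-.054,np.radians(98.1)]);C=lambda p:R.from_euler('z',x[2]).apply(p)+[x[0],x[1],0]
# profile of the side picture along the line over the pad top: predicted pixels of pad top rim
for X in(.04,.05,.06,.07,.08): print(X,proj(f,C([X,0,.042])).round(1),proj(f,C([X,0,.062])).round(1))
for f in 'd4','d5':
  im=cv2.imread(f'pics/{f}.png'); cv2.imwrite(f'pics/{f}c.png',im)
a=[cv2.resize(cv2.imread(f'pics/{f}.png')[190:250,215:295],None,fx=4.8,fy=4.8,interpolation=cv2.INTER_CUBIC) for f in('d4','d5')]
cv2.imwrite('pics/m5.png',np.hstack(a))
E
```

```text
10.85 [ 0.50155254 -0.19554821  0.09919167] [  2.22672234 -17.03217505   0.3302757 ]
0.04 [260.5 221.9] [260.5 216.7]
0.05 [258.5 220.6] [258.5 215.5]
0.06 [256.5 219.4] [256.5 214.2]
0.07 [254.6 218.1] [254.6 213. ]
0.08 [252.7 216.9] [252.6 211.8]
```

View pics/m5.png

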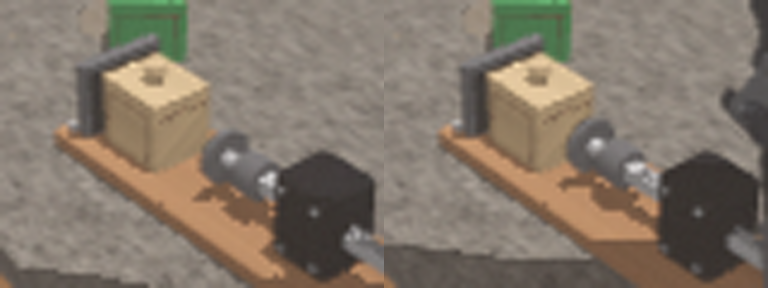

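The side pair shows the pad about 20 mm further on after one full stroke, with the hard stop felt at full squeeze. Now I'll release and make stroke two.

Emit:
move_arm:
  series:
    - [0,-0.015,0,0,0,0,0]
    - [0,-0.035,0,0,0,0,0]
    - [0,-0.035,0,0,0,0,0]
    - [0,-0.03,0,0,0,0,0]
    - [0,-0.022,0,0,0,0,0]
    - [0,-0.014,0,0,0,0,0]
    - [0,-0.007,0,0,0,0,0]
    - [0,-0.002,0,0,0,0,0]
    - [0,-0.001,0,0,0,0,0]
    - [0,-0.001,0,0,0,0,0]

```text
t: 12.1
tcp_pos: [0.5014, -0.1956, 0.0994]
eef_rot: [180.0, 0.3, 98.1]
force: [0.2, -13.9, 0.9]
gripper_width: 0.0
finger_force: 6.9
```

Emit:
move_arm:
  series:
    - [0,0,0,0,0,0,0]
    - [0,0,0,0,0,0,0]

```text
t: 12.35
tcp_pos: [0.5014, -0.1956, 0.0994]
eef_rot: [180.0, 0.3, 98.1]
force: [-0.0, -13.9, 0.3]
gripper_width: 0.0002
finger_force: 6.8
```

Emit:
move_arm:
  series:
    - [0,-0.015,0,0,0,0,0]
    - [0,-0.034,0,0,0,0,0]
    - [0,-0.034,0,0,0,0,0]
    - [0,-0.028,0,0,0,0,0]
    - [0,-0.023,0,0,0,0,0]
    - [0,-0.019,0,0,0,0,0]
    - [0,-0.016,0,0,0,0,0]
    - [0,-0.013,0,0,0,0,0]
    - [0,-0.013,0,0,0,0,0]
    - [0,-0.013,0,0,0,0,0]

```text
t: 13.6
tcp_pos: [0.5032, -0.2072, 0.0995]
eef_rot: [179.9, 0.2, 98.1]
force: [-1.0, -7.0, 5.5]
gripper_width: -0.0001
finger_force: 3.7
```

Emit:
move_arm:
  series:
    - [0,0.002,0,0,0,0,0]
    - [0,0.004,0,0,0,0,0]
    - [0,0.004,0,0,0,0,0]
    - [0,0.004,0,0,0,0,0]

```text
t: 14.1
tcp_pos: [0.5027, -0.2038, 0.0997]
eef_rot: [179.9, 0.3, 98.1]
force: [-0.4, -9.2, 4.8]
gripper_width: -0.0002
finger_force: 4.7
```

Emit:
move_arm:
  series:
    - [0,0.002,0,0,0,0,0]
    - [0,0.004,0,0,0,0,0]
    - [0,0.004,0,0,0,0,0]
    - [0,0.004,0,0,0,0,0]

```text
t: 14.6
tcp_pos: [0.5022, -0.2001, 0.0998]
eef_rot: [179.9, 0.3, 98.1]
force: [0.0, -11.5, 4.8]
gripper_width: 0.0002
finger_force: 5.6
```

```bash
python3 - <<'E'
from h import *
snap('side','d6.png'); s=ctrl.get_state(); print(s['t'],s['tcp_pos'],s['force'])
a=[cv2.resize(cv2.imread(f'pics/{f}.png')[192:230,220:272],None,fx=7.5,fy=7.5,interpolation=cv2.INTER_CUBIC) for f in('d5','d6')]
cv2.imwrite('pics/m6.png',np.hstack(a))
E
```

```text
14.65 [ 0.50224946 -0.20013357  0.09981116] [ -0.23223396 -10.84170024   4.83187428]
```

View pics/m6.png

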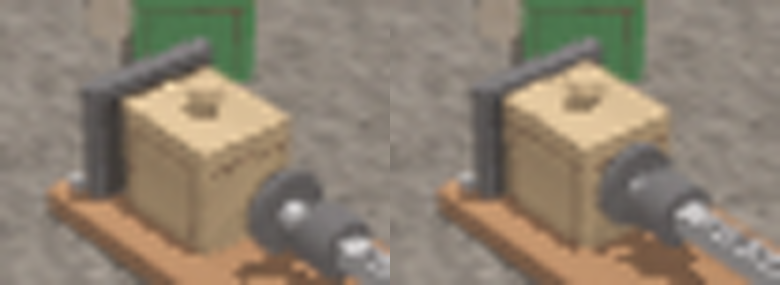

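The box is now against the stop plate, with the pad pressing it. Force gain and geometry both put the pad about 6.5–7 mm in, so I'll nudge it slightly and hold.

Emit:
move_arm:
  series:
    - [0,0.001,0,0,0,0,0]
    - [0,0.0015,0,0,0,0,0]
    - [0,0.0015,0,0,0,0,0]
    - [0,0.0015,0,0,0,0,0]
    - [0,0.0015,0,0,0,0,0]
    - [0,0.0015,0,0,0,0,0]
    - [0,0.0015,0,0,0,0,0]
    - [0,0.0015,0,0,0,0,0]

```text
t: 15.65
tcp_pos: [0.502, -0.1989, 0.0998]
eef_rot: [179.9, 0.3, 98.1]
force: [-0.3, -11.8, 3.7]
gripper_width: 0.0003
finger_force: 6.1
```

```bash
python3 - <<'E'
from h import *
s=ctrl.get_state(); print(s['t'],s['tcp_pos'],s['force']); print(ctrl.job_done())
E
```

```text
15.65 [ 0.50204935 -0.19887544  0.09982456] [ -0.33084034 -11.77148507   3.72662214]
the job is handed in; nothing more can be done
None
```

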